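# Fit the battery in a kitchen scale with a flush sliding cover

### The job

The kitchen scale lies underside up with its battery bay empty: press on the flush grey battery cover and slide it fully open, seat the battery flat in the bay with its steel-capped blue plus end at the brass contact and its other end against the steel leaf spring, then slide the cover fully shut again and let go. The plastic is thin, so never press on the scale or the battery with more than about 15 N; do not shove the scale about, and leave the jar, lemon, mug and spoon where they are.

Things in the scene. Friction and masses are not known exactly. Their poses are not given: they have to be found in the camera images.
- scale: kitchen scale, loose, about 0.9 kg, on its 160 x 200 mm steel weighing plate on the hob-cover board (board top z = 0.022), white underside up, 34 mm high. Origin at the centre of its lower face, z up; its x is the cover's slide line, its y runs along the bay. Four rubber feet, 18 mm across and 3 mm high, at x +-56, y +-76 mm
- cover (a joint): battery cover: 0 m fully shut, 0.034 m fully open (34 mm along the scale's -x); starts up to 4 mm ajar. Stiff (4.5 N), stays where left. No handle, and no edge to open it by: only a fingertip pressed on its top drags it; the plate gives 0.3 mm. The press needed varies, about 7 to 12 N; if the fingertip slips, press a little harder or make another stroke
- cover_top (a point): centre of the cover's upper face, moving with it; axes as the scale's. The cover is a flat grey plate 40 (x) x 76 (y) x 2 mm with fine black grip lines, flush with the white underside, in a channel 3.6 mm deep that spans x -39 to +35, y -38.5 to +38.5 mm in the scale's frame
- hole_mid (a point): centre of the hole over the bay at the level of the underside, 34 mm above the scale's origin; axes as the scale's. With the cover fully open the hole is 34 mm along x and 76 mm along y; its floor (the channel's) is 3.6 mm down and the bay is sunk in the middle of it
- bay_mid (a point): where the battery's centre is when seated, 10.9 mm below the underside surface; axes as the scale's, +y towards the brass contact. The bay is 18 mm wide (x) with 3 mm 45-degree chamfers along its long sides; its floor is 7.3 mm below this point. A seated battery's top is level with the channel's floor; one that stands over 1.5 mm up stops the cover
- brass (a point): face of the fixed brass contact plate, at the bay's +y end, 25.2 mm from bay_mid; the battery's plus end goes here
- leaf_tip (a point): foremost line of the bent steel leaf spring at the bay's -y end, 23.1 mm from bay_mid when free. It slopes back towards the top; a seated battery pushes it back 2 mm (about 1.5 N). A battery let go over the bay therefore stays up on the leaf until it is pressed down; give the brass 1 to 2 mm of room, and press on whichever end stands up
- battery_mid (a point): centre of a loose battery, 14.6 mm across, 50.3 mm long, 23 g, lying on the board in any direction (it can roll); its y runs along its length from the plus end (blue, with a small raised steel cap) to the minus end (yellow, flat)
- battery_plus (a point): middle of the battery's plus end face, 25 mm from its centre along its -y
- honey_jar: jar of honey with a yellow lid, 64 mm across, 87 mm high, standing on the board; origin at the centre of its foot. Bystander
- lemon: lemon, 71 x 53 x 51 mm, on the board; origin at its underside. Bystander
- mug: black and white striped mug, 86 mm across and 120 mm with its handle, 90 mm high; origin at its foot. Bystander
- teaspoon: steel teaspoon, 130 x 26 x 11 mm, lying on the board; origin at its underside. Bystander

How it is judged (in metres and radians):
On the way, in this order (a step that is already met when the one before it is completed fails the run):
1. the cover is slid fully open (at least 31 mm) (value of joint cover above 0.031 m), for 0.2 s.
2. the battery lies seated in the bay, plus end at the brass contact (distance between battery_mid and bay_mid below 0.0035 m and y of battery_plus in the frame of scale above 0.02 m), for 0.2 s.
At the end, for the whole second after the job is handed in: the cover is shut to within 1.5 mm, the battery lies in the bay within 3.5 mm of its seat with the plus end at the brass contact, and the scale lies flat and still on the board (all of step 2 and value of joint cover below 0.0015 m and linear speed of scale below 0.01 m/s and angle between scale's own z axis and vertical below 0.05 rad); the robot touches nothing.
It fails at once if a fingertip presses on the scale or its cover with more than 20 N (contact force between the fingers and scale above 20 N).
It fails at once if the battery is forced into the scale with more than 25 N (contact force between battery and scale above 25 N).
It fails at once if the scale is shoved more than 30 mm (distance of scale from where it was at the start of the episode above 0.03 m).
It fails at once if the jar, lemon, mug or spoon is moved more than 25 mm (distance of any of honey_jar, lemon, mug, teaspoon from where it was at the start of the episode above 0.025 m).
It also fails if it takes over 72 s, if anything falls off the work surface, if the arm or the gripper's body presses on something with over 40 N, if the wrist force passes 120 N, or if a joint passes its speed limit or range.

### The arm

A 6-joint arm with a two-finger parallel gripper is mounted at the origin on a cart in front of the work surface, level with it; the furniture and walls round the work are solid. World frame = base frame: x ahead of the robot, y to its left, z up, the work surface at z = 0. Lengths are in mm, angles in rad, forces in N, time in s.
With the tool pointing down it reaches from about 400 to 925 mm from the base axis. Payload 12.5 kg.
Tool frame: the origin (TCP) lies at the very end of the fingers, on their centre line; the grasp point (between the pads) lies 19 mm behind it; z points along the fingers, y is the direction in which the jaws open and shut (so a half turn about z gives the same grasp; the last joint's range is limited). The gripper opens to 95 mm and grips with 3 to 60 N. Pads are 20 mm wide; open, the fingers measure 119 mm over their backs; the gripper's body (75 mm by 180 mm) begins 59 mm behind the grasp point.
Start: joints at [1.064, 0.491, 1.559, -0, 1.092, -0.106], TCP at [243.832, 575.493, 214.661] pointing down, gripper open.
Joint ranges: [-3.1, 3.1], [-0.84, 2.19], [0.05, 2.79], [-1.13, 4.28], [0.06, 2.93], [-2.69, 2.69]. Speed limits (rad/s): [2.22, 2.22, 2.79, 3.14, 3.14, 3.14].

### API

Orientations are given as [roll, pitch, yaw] about the fixed x, y, z axes, in that order (R = Rz(yaw) Ry(pitch) Rx(roll)).
In Python, from cell import env gives the robot as it stands.
- The arm moves only by the shell command python3 -m pendant 'ROWS'. ROWS is JSON, a list that holds one entry, the list of rows, each a list of 5 numbers: the opening, from 0 (shut) to 1 (fully open), then the shift along the tool's x, y, z in m, then the turn about the tool's z in rad. A call has exactly 8 rows; each row is the pose to reach, as a shift and turn from the pose commanded when the call began, along the tool's axes at that moment; what a row does not reach only later rows make up. A row lasts 1/10 s, in which the tool goes at most 50 mm and 8.59 degrees, less where a joint would pass 70% of its speed; a pose out of reach is approached as far as the arm can. A call with a gripper value outside its range is refused whole. The fingers move at their own pace and stop on an object; the grip force is fixed at half the most. Time passes only in rows, so rows that repeat a pose let the fingers close, or fill a call up. It gives the time, the measured TCP pose, the force and the opening at its end, in the units of the state.
- env.state(): the state, without advancing time (a new reading comes with each control period).
- env.read_camera(name): name is "scene" or "top"; returns a dict with "image" (400x640x3 uint8, blue, green, red), "range_z" (400x640 float32, mm along the optical axis (not along the pixel's ray), 0 where there is no reading), "fx", "fy", "cx", "cy" (pixels), "rvec" (rotation vector, rad) and "tvec" (3), from world to camera coordinates, as OpenCV has them. Camera axes: x right, y down, z forward; pixel columns grow to the right and rows downward; lengths in mm; the calibration is good to about 2 mm. A picture is of the moment at which its call begins.
- env.job_done(): hands the job in, once; it reports no verdict.
The state is a dict: "t": time; "joints": joint angles; "qvel": joint speeds; "tau": joint torques, N m; "eef_pos": TCP position; "tcp_rot": TCP orientation; "ft_force": force on the tool from outside, world axes, zero at the start; "moment": the same for the moment, N m; "opening": opening from 0.0 (shut) to 1.0 (fully open).
Only numpy, scipy, OpenCV 4.12 (cv2) and the standard library are available. Lean on these libraries where they do the work, as an engineer would, in place of code of your own. Each camera call takes 0.05 s, during which the arm holds its last target. There are 200 camera calls.

## Working session

There is one attempt and no reset: what is moved stays moved. The work goes in short steps, Python scripts to look and compute and a shell command to move; the robot and the scene stay as the last step left them, time stands still between calls to the robot, and variables do not carry over. Pictures are saved under pics/ and viewed, about 8 in all and at most 12, crops included, and the job is handed in when it is done.

```bash
ls; mkdir -p pics; python3 - <<'E'
from cell import env
import cv2,numpy as np
print(env.state())
for n in("scene","top"):
    c=env.read_camera(n); cv2.imwrite(f"pics/{n}0.png",c["image"]); np.savez(f"{n}0.npz",**c)
    R=cv2.Rodrigues(np.array(c["rvec"],float))[0]; print(n,c["fx"],c["cx"],c["cy"],-R.T@np.array(c["tvec"]).ravel())
E
```

```text
pics
{'t': 0.0, 'joints': array([ 1.06443240e+00,  4.91576528e-01,  1.55948929e+00,  1.60998553e-05,
        1.09171766e+00, -1.05624123e-01]), 'qvel': array([ 0.00116519, -0.00070018,  0.00061565,  0.00090661, -0.00030244,
       -0.0002872 ]), 'tau': array([ 4.98830577e-04, -6.12638783e+01, -2.58183324e+01,  6.93114032e-02,
        4.81494970e-02, -7.32671924e-05]), 'eef_pos': array([243.67096391, 575.25179567, 214.0374962 ]), 'tcp_rot': array([-3.14040997e+00, -1.39744759e-04,  2.74084534e+00]), 'ft_force': array([-0.50194865, -0.27238736,  0.25328413]), 'moment': array([-0.01639157, -0.03247024, -0.00876164]), 'opening': 0.9992770139458004}
scene 455.1982421800377 323.2732757395294 201.7500193480841 [-187.74195165 -383.70001091  528.09053977]
top 508.42440254216916 318.9454367117969 211.12071083940344 [ 379.26584569   11.18979184 1404.41374963]
```

View pics/top0.png

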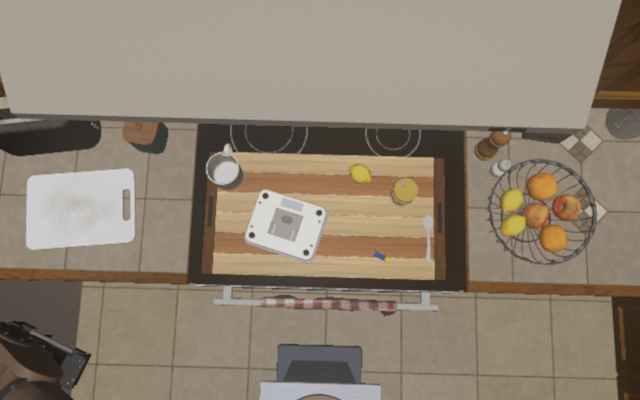

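View pics/scene0.png

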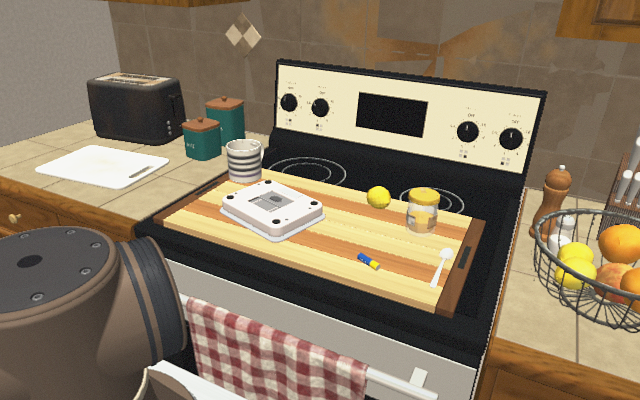

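The top view shows the scale around (286,225), the battery at (381,257), the lemon (360,173), jar (404,191), spoon (428,238) and mug (224,170). I'll enlarge the scale and battery from both cameras.

```bash
python3 - <<'E'
import cv2,numpy as np
t=cv2.imread("pics/top0.png"); s=cv2.imread("pics/scene0.png")
r=lambda im,x,y,w,h,k:cv2.resize(im[y:y+h,x:x+w],None,fx=k,fy=k,interpolation=cv2.INTER_CUBIC)
a=r(t,238,182,96,82,5)   # 480x410
b=r(t,366,245,30,24,10)  # 300x240
d=r(s,350,246,40,30,7) #280x210
o=np.zeros((600,800,3),np.uint8); o[:410,:480]=a; o[:240,490:790]=b; o[250:460,490:770]=d
cv2.imwrite("pics/c1.png",o)
cv2.imwrite("pics/c2.png",r(s,215,172,115,72,6.9))
E
```

```text
(no output)
```

View pics/c1.png

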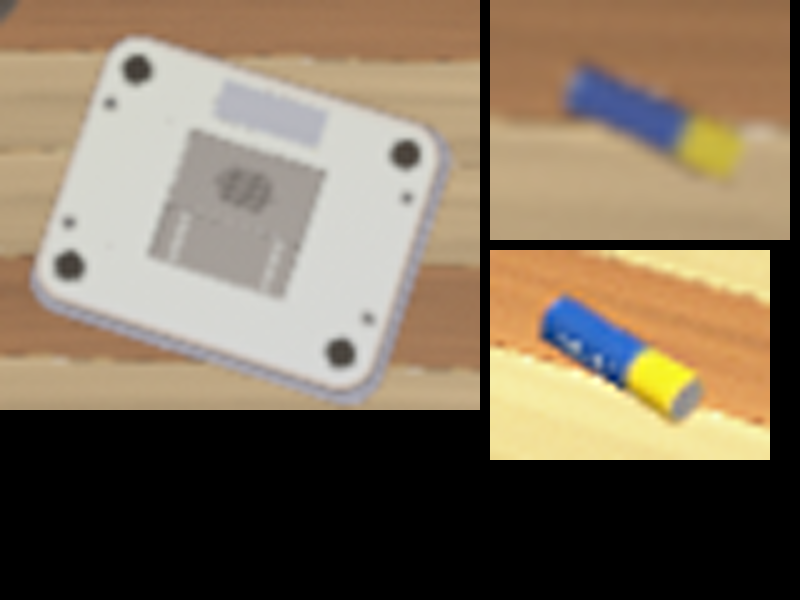

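View pics/c2.png

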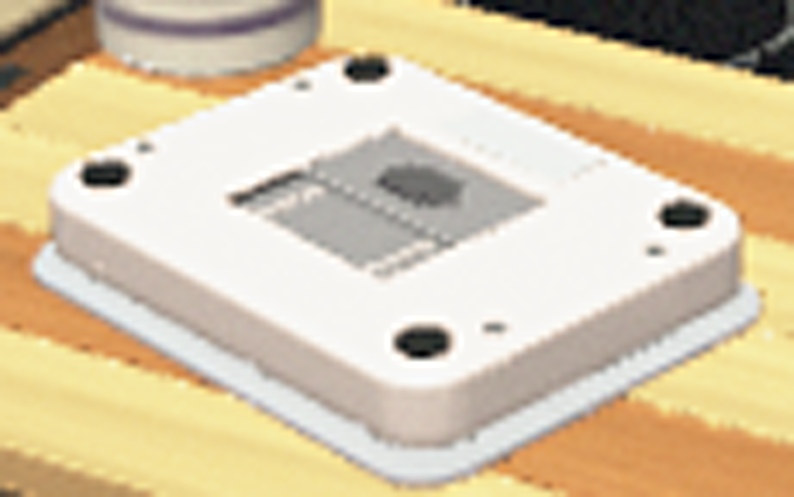

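Scale x points up in the image (cover nearly shut on the upper side, empty channel below), and its +y (brass) points to image left. The battery's blue end is at upper left (573,95 in the crop). Next I'll fit poses from both cameras.

```bash
cat > h.py <<'E'
import cv2,numpy as np
from scipy.optimize import least_squares
def cam(c): return np.array([[c["fx"],0,c["cx"]],[0,c["fy"],c["cy"]],[0,0,1]],float),np.array(c["rvec"],float).ravel(),np.array(c["tvec"],float).ravel()
def proj(c,P): K,r,t=cam(c); return cv2.projectPoints(np.array(P,float).reshape(-1,3),r,t,K,None)[0].reshape(-1,2)
def ray(c,uv,z):
    K,r,t=cam(c);R=cv2.Rodrigues(r)[0];C=-R.T@t;d=R.T@np.linalg.inv(K)@[uv[0],uv[1],1];return C+d*(z-C[2])/d[2]
def blob(img,uv,r,thr):
    u,v=map(round,uv);w=img[v-r:v+r+1,u-r:u+r+1].astype(float).mean(2);m=np.clip(thr-w,0,None)
    yy,xx=np.mgrid[v-r:v+r+1,u-r:u+r+1];return np.array([(m*xx).sum(),(m*yy).sum()])/m.sum()
def S(p,L): # scale-> world, p=(x,y,yaw)
    L=np.atleast_2d(L).astype(float);c,s=np.cos(p[2]),np.sin(p[2]);return np.c_[p[0]+c*L[:,0]-s*L[:,1],p[1]+s*L[:,0]+c*L[:,1],22+L[:,2]]
def scale(tops,seed=None):
    # seeds: top-image pixels of feet (+x+y, +x-y, -x+y, -x-y)
    L=np.array([[56,76,37],[56,-76,37],[-56,76,37],[-56,-76,37]],float)
    return L
E
python3 - <<'E'
from h import *
T=dict(np.load("top0.npz"));C=dict(np.load("scene0.npz"))
L=np.array([[56,76,37],[56,-76,37],[-56,76,37],[-56,-76,37]],float)
tu=np.array([[137,69],[405,154],[69,266],[340,352]])/5+[238,182]-.4
su=np.array([[366,68],[684,214],[105,173],[421,342]])/6.9+[215,172]-.4
tu=np.array([blob(T["image"],u,4,150) for u in tu]);su=np.array([blob(C["image"],u,4,150) for u in su])
print(tu,su)
def fit(cs):
    f=lambda p:np.concatenate([(proj(c,S(p,L))-u).ravel() for c,u in cs]);r=least_squares(f,[450,100,-.3]);return r.x,np.abs(r.fun).max()
pt,pp=fit([(T,tu)]),fit([(C,su)]);print(pt,pp,fit([(T,tu),(C,su)]))
# battery ends
for c,a,b,n in((T,np.array([573,90])/10+[366-49,245]-.5,0,'t'),):
    pass
e=lambda q,k,o,s:(np.array(q)-o)/k+s-.4
print("top bat",[ray(T,e(q,10,[490,0],[366,245]),29.3) for q in([575,87],[735,160])])
print("scn bat",[ray(C,e(q,7,[490,250],[350,246]),29.3) for q in([555,318],[684,400])])
# grid: find scale surface z in depth
for q in([300,225],[275,215]): print(T["range_z"][q[1],q[0]])
E
```

```text
[[264.95020325 195.3695122 ]
 [318.73513968 212.35979836]
 [251.42507404 234.69832182]
 [305.73945148 252.12172996]] [[267.59679652 181.57128732]
 [313.5650974  202.89448052]
 [229.70422062 196.97259122]
 [275.73857216 221.30572676]]
(array([ 5.66202572e+02,  1.05240271e+02, -2.83652816e-01]), np.float64(0.06254265050898766)) (array([ 5.63564600e+02,  1.03060814e+02, -2.82811871e-01]), np.float64(0.22277388183300673)) (array([ 5.65612791e+02,  1.04574970e+02, -2.83131805e-01]), np.float64(0.6551362755806167))
top bat [array([ 495.3918675 , -136.11975468,   29.3       ]), array([ 476.84330783, -179.4557822 ,   29.3       ])]
scn bat [array([ 497.50186819, -134.58933257,   29.3       ]), array([ 478.50347745, -179.22776585,   29.3       ])]
1362.7422
1360.124
```

```bash
cat >> h.py <<'E'
P0=np.array([565.2,104.2,-.283])
def go(pos,yaw,cur=None,yc=None):
    "tool-axis shift (m) and turn from the measured pose to pos,yaw"
    from cell import env
    s=env.state();p=s["eef_pos"];y=s["tcp_rot"][2];d=np.array(pos)-p;a=(y-yaw+np.pi)%(2*np.pi)-np.pi
    tx=[np.cos(y),np.sin(y)];ty=[np.sin(y),-np.cos(y)]
    print("shift",np.round([d[:2]@tx/1e3,d[:2]@ty/1e3,-d[2]/1e3],4),"turn",round(a,3),"t",round(s["t"],2),"p",p.round(1),"rot",s["tcp_rot"].round(4),"F",s["ft_force"].round(2))
def sc(L,P=P0): return S(P,L)[0]
E
python3 - <<'E'
from h import *
go(sc([13,0,34+60]),1.288)
T=dict(np.load("top0.npz"))
for n,u,z in(("jar",(404,191),105),("lemon",(360,173),48),("spoon",(428,238),28),("mug",(222,172),112)):print(n,ray(T,u,z).round())
E
python3 -m pendant '[[[0,-0.05,-0.03,0,0.15],[0,-0.1,-0.06,0,0.3],[0,-0.15,-0.093,0,0.45],[0,-0.2,-0.125,0.01,0.6],[0,-0.24,-0.15,0.02,0.75],[0,-0.28,-0.175,0.03,0.9],[0,-0.32,-0.2,0.04,1.05],[0,-0.36,-0.225,0.05,1.2]]]'; python3 -c "
from h import *
go(sc([13,0,34+40]),1.288)"
```

```text
shift [-0.4927 -0.3068  0.0981] turn 1.453 t 0.1 p [243.7 575.3 214.1] rot [-3.1406e+00 -1.0000e-04  2.7408e+00] F [-0.17  0.03 -0.43]
jar [ 654. -205.  105.]
lemon [713. -94.  48.]
spoon [ 541. -283.   28.]
mug [690. 271. 112.]
t: 0.9
eef_pos: [471.9, 249.5, 170.2]
tcp_rot: [3.142, -0.0, 1.535]
ft_force: [1.8, 0.5, -0.0]
opening: 0.387
shift [-0.145   0.1111  0.0742] turn 0.247 t 0.9 p [471.9 249.5 170.2] rot [ 3.1416e+00 -1.0000e-04  1.5347e+00] F [ 1.81  0.52 -0.  ]
```

```bash
python3 -m pendant '[[[0,-0.03,0.025,0.015,0.06],[0,-0.06,0.05,0.03,0.12],[0,-0.09,0.075,0.045,0.18],[0,-0.11,0.09,0.055,0.24],[0,-0.125,0.105,0.065,0.247],[0,-0.125,0.105,0.07,0.247],[0,-0.125,0.105,0.07,0.247],[0,-0.125,0.105,0.07,0.247]]]'; python3 - <<'E'
from h import *
from cell import env
go(sc([13,0,34+10]),1.288)
c=env.read_camera("scene");cv2.imwrite("pics/s1.png",cv2.resize(c["image"][130:250,200:360],None,fx=5,fy=5,interpolation=cv2.INTER_CUBIC))
p=env.state()["eef_pos"];print((proj(c,p)-[200,130])*5+2)
E
```

```text
t: 1.7
eef_pos: [571.8, 124.1, 100.8]
tcp_rot: [-3.141, -0.0, 1.296]
ft_force: [0.2, -0.6, 1.2]
opening: 0.006
shift [-0.021   0.012   0.0348] turn 0.008 t 1.7 p [571.8 124.1 100.8] rot [-3.1414e+00 -1.0000e-04  1.2956e+00] F [ 0.21 -0.62  1.21]
[[324.89201205 247.8963496 ]]
```

View pics/s1.png

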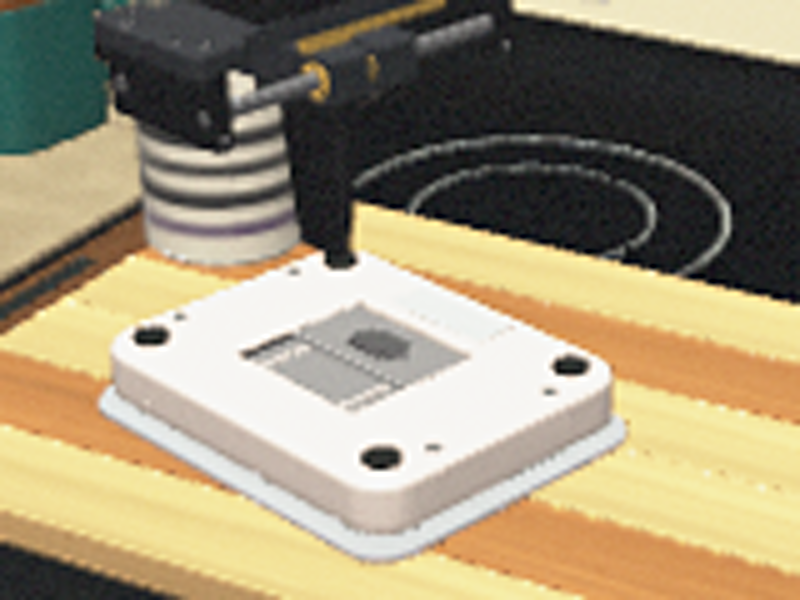

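The closed fingers stand over the far left part of the scale, with their centreline at about x=328 in the crop. The projection gives 325, so the calibration agrees to about a millimetre. Moving over the cover and descending.

```bash
python3 -m pendant '[[[0,-0.01,0.006,0,0.008],[0,-0.021,0.012,0.01,0.008],[0,-0.021,0.012,0.025,0.008],[0,-0.021,0.012,0.034,0.008],[0,-0.021,0.012,0.038,0.008],[0,-0.021,0.012,0.040,0.008],[0,-0.021,0.012,0.0405,0.008],[0,-0.021,0.012,0.0405,0.008]]]'; python3 - <<'E'
from h import *
go(sc([13,0,34]),1.288)
E
```

```text
t: 2.55
eef_pos: [578.3, 99.8, 60.4]
tcp_rot: [3.141, -0.0, 1.286]
ft_force: [-0.4, 0.2, 0.8]
opening: 0.006
shift [ 0.0006 -0.0008  0.0044] turn -0.002 t 2.55 p [578.3  99.8  60.4] rot [ 3.1412e+00 -2.0000e-04  1.2860e+00] F [-0.41  0.19  0.78]
```

```bash
python3 -m pendant '[[[0,0,0,0.001,0],[0,0,0,0.0018,0],[0,0,0,0.0025,0],[0,0,0,0.003,0],[0,0,0,0.0034,0],[0,0,0,0.0038,0],[0,0,0,0.0042,0],[0,0,0,0.0042,0]]]'
```

```text
t: 3.35
eef_pos: [578.2, 99.7, 56.2]
tcp_rot: [3.141, -0.0, 1.286]
ft_force: [-0.3, -0.4, 4.1]
opening: 0.007
```

```bash
python3 -m pendant '[[[0,0,0,0.0001,0],[0,0,0,0.0002,0],[0,0,0,0.0002,0],[0,0,0,0.0002,0],[0,0,0,0.0002,0],[0,0,0,0.0002,0],[0,0,0,0.0002,0],[0,0,0,0.0002,0]]]'; python3 -c "
from cell import env
for i in range(3):
    print(env.state()['ft_force'],env.state()['t']); env.read_camera('top')"
```

```text
t: 4.15
eef_pos: [578.2, 99.7, 56.1]
tcp_rot: [3.141, -0.0, 1.286]
ft_force: [-0.8, 0.2, 6.2]
opening: 0.004
[-0.76851409  0.15432582  6.18601202] 4.15
[-1.05845021 -0.55246859  6.47784495] 4.2
[-0.92952732 -0.16443     7.10576339] 4.25
```

```bash
python3 -m pendant '[[[0,0,0,0.0002,0],[0,0,0,0.0003,0],[0,0,-0.001,0.0003,0],[0,0,-0.002,0.0003,0],[0,0,-0.003,0.0003,0],[0,0,-0.004,0.0003,0],[0,0,-0.005,0.0003,0],[0,0,-0.006,0.0003,0]]]'; python3 - <<'E'
from cell import env
import cv2,numpy as np
from h import *
c=env.read_camera('top');cv2.imwrite("pics/t2.png",c["image"])
c=env.read_camera('scene');cv2.imwrite("pics/s2.png",c["image"])
print(env.state()["ft_force"])
E
```

```text
t: 5.1
eef_pos: [573.9, 101.3, 56.2]
tcp_rot: [3.138, -0.001, 1.286]
ft_force: [4.4, -1.9, 5.3]
opening: 0.006
[ 2.92703432 -1.90017718  5.85129008]
```

```bash
python3 -m pendant '[[[0,0,0,0.0003,0],[0,0,-0.001,0.0004,0],[0,0,-0.002,0.0004,0],[0,0,-0.003,0.0004,0],[0,0,-0.004,0.0004,0],[0,0,-0.006,0.0004,0],[0,0,-0.008,0.0004,0],[0,0,-0.01,0.0004,0]]]'; python3 - <<'E'
from cell import env
import cv2,numpy as np
c=env.read_camera('scene')
print(env.state()["ft_force"])
p=cv2.imread("pics/s2.png")
r=lambda im:cv2.resize(im[172:240,215:330],None,fx=4.3,fy=4.3,interpolation=cv2.INTER_CUBIC)
cv2.imwrite("pics/s3.png",np.vstack([r(p),r(c["image"])]))
E
```

```text
t: 6.0
eef_pos: [564.6, 104.0, 56.0]
tcp_rot: [3.137, -0.001, 1.286]
ft_force: [4.0, -2.8, 7.6]
opening: 0.007
[ 3.43909026 -1.99106812  8.83778181]
```

View pics/s3.png

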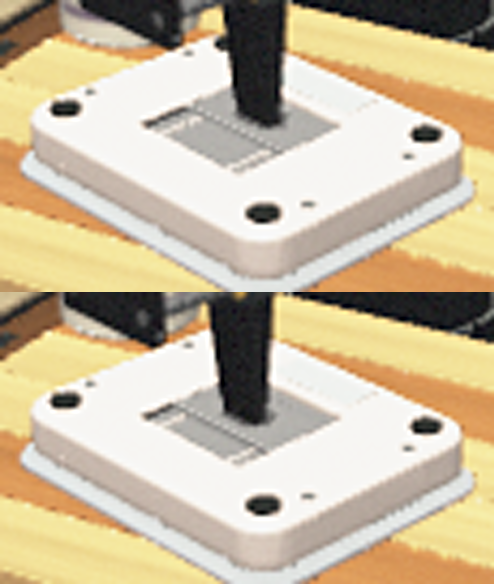

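The cover's front edge moved left and down by about 15 px between the two shots, in step with the fingertip, so it's being dragged. Continuing.

```bash
python3 -m pendant '[[[0,0,-0.001,0.0001,0],[0,0,-0.003,0.0001,0],[0,0,-0.005,0.0001,0],[0,0,-0.007,0.0001,0],[0,0,-0.009,0.0001,0],[0,0,-0.011,0.0001,0],[0,0,-0.013,0.0001,0],[0,0,-0.014,0.0001,0]]]'; python3 - <<'E'
from h import *
go(sc([-19,0,34]),1.288)
E
```

```text
t: 6.85
eef_pos: [551.1, 108.0, 56.0]
tcp_rot: [3.137, -0.001, 1.286]
ft_force: [4.1, -2.5, 9.0]
opening: 0.002
shift [ 0.0003 -0.0044  0.    ] turn -0.002 t 6.85 p [551.1 108.   56. ] rot [ 3.1370e+00 -1.4000e-03  1.2858e+00] F [ 4.08 -2.46  9.02]
```

```bash
python3 -m pendant '[[[0,0,-0.001,0,0],[0,0,-0.002,0,0],[0,0,-0.003,0,0],[0,0,-0.004,0,0],[0,0,-0.005,0,0],[0,0,-0.006,0,0],[0,0,-0.007,0,0],[0,0,-0.008,0,0]]]'; python3 - <<'E'
from h import *
go(sc([-19,0,34]),1.288)
E
```

```text
t: 7.65
eef_pos: [543.8, 110.2, 56.1]
tcp_rot: [3.136, -0.002, 1.286]
ft_force: [5.5, -2.8, 8.9]
opening: 0.001
shift [0.0003 0.0032 0.0001] turn -0.002 t 7.65 p [543.8 110.2  56.1] rot [ 3.1363e+00 -1.6000e-03  1.2859e+00] F [ 5.54 -2.77  8.93]
```

```bash
python3 -m pendant '[[[0,0,0.001,-0.005,0],[0,0,0.001,-0.03,0],[0.5,0,0.005,-0.06,0],[0.5,-0.04,0.015,-0.06,0.03],[0.5,-0.09,0.02,-0.06,0.06],[0.5,-0.14,0.02,-0.06,0.09],[0.5,-0.19,0.02,-0.06,0.12],[0.5,-0.24,0.02,-0.06,0.12]]]'; python3 - <<'E'
from cell import env
import cv2,numpy as np
from h import *
t=env.read_camera('top');c=env.read_camera('scene');np.savez("top3.npz",**t);np.savez("scene3.npz",**c)
r=lambda im,x,y,w,h,k:cv2.resize(im[y:y+h,x:x+w],None,fx=k,fy=k,interpolation=cv2.INTER_CUBIC)
cv2.imwrite("pics/s4.png",np.vstack([r(c["image"],225,172,100,65,5),np.hstack([r(t["image"],262,202,50,46,5),r(c["image"],345,240,50,46,5)])]))
go((487,-157,80),1.167)
E
```

```text
t: 8.45
eef_pos: [492.5, -126.8, 114.9]
tcp_rot: [-3.141, -0.0, 1.165]
ft_force: [1.4, 0.1, 0.8]
opening: 0.452
shift [-0.027   0.0063  0.0349] turn -0.007 t 8.55 p [ 492.  -129.8  114.9] rot [-3.1411e+00  3.0000e-04  1.1604e+00] F [0.22 0.34 0.53]
```

View pics/s4.png

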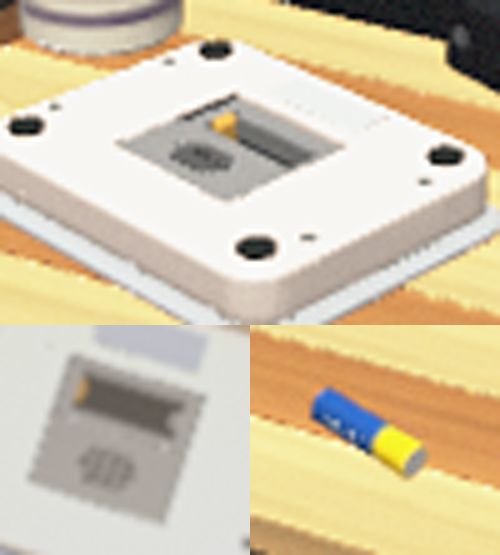

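```bash
python3 - <<'E'
from h import *
L=np.array([[56,76,37],[56,-76,37],[-56,76,37],[-56,-76,37]],float)
T=dict(np.load("top3.npz"));C=dict(np.load("scene3.npz"));P=np.array([566.2,105.24,-.2837])
fit=[]
for c,p in((T,P),(C,[563.56,103.06,-.2828])):
    u=np.array([blob(c["image"],q,4,150) for q in proj(c,S(p,L))])
    r=least_squares(lambda p:(proj(c,S(p,L))-u).ravel(),p);print(r.x,np.abs(r.fun).max());fit.append(r.x)
    
def loc(uv,z,c,p): w=ray(c,uv,z)[:2]-p[:2];a=p[2];return [w@[np.cos(a),np.sin(a)],w@[-np.sin(a),np.cos(a)]]
f=lambda a,b,k,o:(np.array(a)/k+o-.4)
T0=dict(np.load("top0.npz"))
print("oval0",loc(f((245,190),0,5,[238,182]),56,T0,P),"oval now",loc(f((107,140),0,5,[262,202]),56,T,fit[0]))
for n,uv in(("bayTL",(80,48)),("brass mid",(80,67)),("bay R end",(172,95))):print(n,loc(f(uv,0,5,[262,202]),48,T,fit[0]))
C_=lambda a:f(a,0,5,[225,172])
print("scene oval",loc(C_((200,157)),56,C,fit[1]),"chan corners",loc(C_((118,143)),56,C,fit[1]),loc(C_((228,200)),56,C,fit[1]))
E
```

```text
[ 5.66219075e+02  1.05224105e+02 -2.83582559e-01] 0.06485836927708988
[ 5.63517303e+02  1.03042818e+02 -2.82791187e-01] 0.20432160056139992
oval0 [np.float64(11.4878007895294), np.float64(0.016677940270686864)] oval now [np.float64(-17.107171419674625), np.float64(0.6742712302870031)]
bayTL [np.float64(26.80351851666115), np.float64(31.27817928210434)]
brass mid [np.float64(16.940014895164516), np.float64(27.9719794285393)]
bay R end [np.float64(17.59178300433101), np.float64(-24.116556630269002)]
scene oval [np.float64(-16.46772941180923), np.float64(3.641467067195387)] chan corners [np.float64(-33.35066393541581), np.float64(39.07317373104707)] [np.float64(-33.535418714934046), np.float64(-33.91202201910611)]
```

```bash
python3 -m pendant '[[[0.5,-0.013,0.003,0.015,0],[0.5,-0.027,0.006,0.035,0],[0.5,-0.027,0.006,0.035,0],[0.5,-0.027,0.006,0.035,0],[0.5,-0.027,0.006,0.035,0],[0.5,-0.027,0.006,0.035,0],[0.5,-0.027,0.006,0.035,0],[0.5,-0.027,0.006,0.035,0]]]'; python3 - <<'E'
from h import *
go((487,-157,26),1.167)
E
```

```text
t: 9.35
eef_pos: [488.5, -152.2, 80.3]
tcp_rot: [3.141, -0.0, 1.166]
ft_force: [-0.2, 0.2, -0.3]
opening: 0.501
shift [-0.005   0.0005  0.0543] turn -0.001 t 9.35 p [ 488.5 -152.2   80.3] rot [ 3.1411e+00 -1.0000e-04  1.1662e+00] F [-0.25  0.21 -0.27]
```

```bash
python3 - <<'E'
from h import *
for n,p in(("top",[566.22,105.22,-.2836]),("scene",[563.52,103.04,-.2828])):
  for k in "03":
    c=dict(np.load(n+k+".npz"))
    xs=np.arange(-46,44,2.);ys=np.r_[-34:-27:8j,28:34:8j] if n=="top" else np.r_[-20:20:12j]
    g=[];dz=[]
    for x in xs:
        uv=proj(c,S(p,[[x,y,34] for y in ys])).astype(np.float32)
        g.append(cv2.remap(c["image"].astype(np.float32).mean(2),uv[:,0],uv[:,1],cv2.INTER_LINEAR).mean())
        dz.append(np.median(cv2.remap(c["range_z"].astype(np.float32),uv[:,0],uv[:,1],cv2.INTER_NEAREST)))
    print(n,k);print(" ".join(f"{x:.0f}:{a:.0f}" for x,a in zip(xs,g)))
E
```

```text
top 0
-46:214 -44:214 -42:212 -40:200 -38:182 -36:167 -34:162 -32:162 -30:164 -28:165 -26:164 -24:162 -22:163 -20:165 -18:164 -16:162 -14:162 -12:163 -10:159 -8:155 -6:156 -4:157 -2:158 0:157 2:157 4:157 6:157 8:157 10:157 12:157 14:156 16:156 18:156 20:156 22:156 24:156 26:156 28:156 30:156 32:157 34:171 36:194 38:209 40:213 42:211
top 3
-46:223 -44:223 -42:221 -40:210 -38:191 -36:174 -34:168 -32:168 -30:168 -28:167 -26:167 -24:167 -22:167 -20:167 -18:167 -16:167 -14:167 -12:167 -10:166 -8:166 -6:167 -4:167 -2:167 0:166 2:166 4:164 6:160 8:155 10:153 12:157 14:161 16:163 18:162 20:161 22:157 24:154 26:154 28:157 30:161 32:165 34:180 36:204 38:218 40:222 42:221
scene 0
-46:245 -44:245 -42:246 -40:246 -38:243 -36:223 -34:189 -32:175 -30:175 -28:176 -26:177 -24:177 -22:176 -20:177 -18:178 -16:177 -14:177 -12:176 -10:169 -8:159 -6:157 -4:172 -2:180 0:177 2:173 4:161 6:141 8:129 10:127 12:126 14:127 16:128 18:131 20:137 22:143 24:152 26:164 28:173 30:176 32:177 34:187 36:207 38:230 40:244 42:246
scene 3
-46:245 -44:246 -42:246 -40:247 -38:243 -36:224 -34:193 -32:178 -30:177 -28:172 -26:157 -24:144 -22:138 -20:135 -18:129 -16:122 -14:122 -12:131 -10:139 -8:150 -6:164 -4:175 -2:181 0:179 2:169 4:140 6:107 8:104 10:113 12:117 14:117 16:115 18:119 20:131 22:153 24:170 26:177 28:177 30:178 32:180 34:191 36:211 38:232 40:244 42:246
```

```bash
python3 - <<'E'
from h import *
for n,p in(("top",[566.22,105.22,-.2836]),("scene",[563.52,103.04,-.2828])):
    G=[]
    for k in "03":
        c=dict(np.load(n+k+".npz"));xx,yy=np.meshgrid(np.arange(-45,45,.5),np.arange(-22,22,.5),indexing="ij")
        uv=proj(c,S(p,np.c_[xx.ravel(),yy.ravel(),34+0*xx.ravel()])).astype(np.float32).reshape(*xx.shape,2)
        G.append(cv2.remap(c["image"].astype(np.float32).mean(2),uv[...,0],uv[...,1],cv2.INTER_CUBIC))
    t=G[0][(0-(-45))*2:(30+45)*2,14:-14]   # x 0..30 , y -15..15
    r=cv2.matchTemplate(G[1][:110],t,cv2.TM_CCOEFF_NORMED);_,v,_,l=cv2.minMaxLoc(r);print(n,"shift",(90-l[1])/2,"dy",(l[0]-14)/2,"score",v)
E
```

```text
top shift 31.0 dy -0.5 score 0.94133061170578
scene shift 31.0 dy -0.5 score 0.930213987827301
```

```bash
python3 -m pendant '[[[0.5,-0.005,0.0005,0.02,0],[0.5,-0.005,0.0005,0.045,0],[0.5,-0.005,0.0005,0.0545,0],[0.5,-0.005,0.0005,0.0545,0],[0.2,-0.005,0.0005,0.0545,0],[0.1,-0.005,0.0005,0.0545,0],[0,-0.005,0.0005,0.0545,0],[0,-0.005,0.0005,0.0545,0]]]';python3 -m pendant '[[[0,0,0,0,0],[0,0,0,0,0],[0,0,0,-0.01,0],[0,0,0,-0.04,0],[0,0,0,-0.07,0],[0,0,0,-0.07,0],[0,0,0,-0.07,0],[0,0,0,-0.07,0]]]'; python3 - <<'E'
from cell import env
import cv2,numpy as np
from h import *
t=env.read_camera('top');c=env.read_camera('scene');np.savez("top5.npz",**t);np.savez("scene5.npz",**c)
p=env.state()["eef_pos"];print(p,env.state()["tcp_rot"],env.state()["opening"]);u=proj(c,p)[0];x,y=map(int,u);v=proj(t,p)[0];X,Y=map(int,v)
print(u,v)
r=lambda im,x,y,w,h,k:cv2.resize(im[y:y+h,x:x+w],None,fx=k,fy=k,interpolation=cv2.INTER_CUBIC)
cv2.imwrite("pics/s5.png",np.hstack([r(c["image"],x-30,y-30,60,50,8),r(t["image"],X-20,Y-25,39,50,8)]))
E
```

```text
t: 10.15
eef_pos: [487.0, -157.4, 26.0]
tcp_rot: [3.141, -0.0, 1.166]
ft_force: [0.1, -0.2, -0.0]
opening: 0.22
t: 10.95
eef_pos: [486.4, -157.1, 94.9]
tcp_rot: [-3.141, -0.0, 1.166]
ft_force: [-0.1, -0.4, -1.0]
opening: 0.144
[ 486.37230116 -157.07127453   94.55835877] [-3.13990452e+00 -1.47669044e-04  1.16581133e+00] 0.14860991021991357
[370.18351845 231.99995991] [384.93995957 254.95119473]
```

View pics/s5.png

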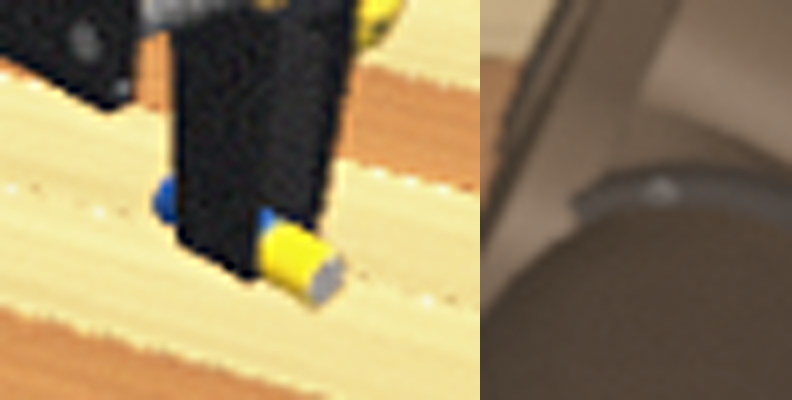

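Battery is gripped with its minus (grey) end face at (328,282) in the crop. Moving it over the bay, then I'll measure its end relative to the scale in the same image.

```bash
python3 - <<'E'
from h import *
C=dict(np.load("scene5.npz"));w=ray(C,np.array([328,282])/8+[340,202]-.4,94.6+3.5)
a=1.166;d=w[:2]-[486.4,-157.1];print("minus end rel TCP along/perp",d@[np.cos(a),np.sin(a)],d@[np.sin(a),-np.cos(a)])
go(sc([18,0,34+38]),1.288)
E
```

```text
minus end rel TCP along/perp -26.82963258584267 -1.5721122456638785
shift [ 0.2734 -0.0126  0.0006] turn -0.122 t 11.05 p [ 486.4 -157.1   94.6] rot [-3.1399e+00 -1.0000e-04  1.1658e+00] F [0.1  0.03 0.78]
```

```bash
python3 -m pendant '[[[0,0.04,-0.002,0,-0.03],[0,0.08,-0.004,0,-0.06],[0,0.13,-0.006,0,-0.09],[0,0.18,-0.008,0,-0.122],[0,0.23,-0.011,0,-0.122],[0,0.26,-0.0126,0,-0.122],[0,0.2734,-0.0126,0.005,-0.122],[0,0.2734,-0.0126,0.01,-0.122]]]'; python3 - <<'E'
from h import *
go(sc([18,0,34+6]),1.288)
E
```

```text
t: 11.85
eef_pos: [582.9, 100.0, 84.2]
tcp_rot: [-3.141, 0.0, 1.29]
ft_force: [0.2, -0.2, 0.1]
opening: 0.145
shift [-0.0009 -0.0001  0.0222] turn 0.002 t 11.85 p [582.9 100.   84.2] rot [-3.1407e+00  3.0000e-04  1.2898e+00] F [ 0.24 -0.18  0.08]
```

```bash
python3 -m pendant '[[[0,-0.0009,0,0.005,0.002],[0,-0.0009,0,0.01,0.002],[0,-0.0009,0,0.015,0.002],[0,-0.0009,0,0.018,0.002],[0,-0.0009,0,0.018,0.002],[0,-0.0009,0,0.018,0.002],[0,-0.0009,0,0.018,0.002],[0,-0.0009,0,0.018,0.002]]]'; python3 - <<'E'
from h import *
from cell import env
c=env.read_camera("scene");np.savez("scene6.npz",**c);go(sc([18,0,34]),1.288)
cv2.imwrite("pics/s6.png",cv2.resize(c["image"][170:240,225:325],None,fx=7,fy=7,interpolation=cv2.INTER_CUBIC))
E
```

```text
t: 12.65
eef_pos: [582.8, 98.1, 67.7]
tcp_rot: [3.141, -0.0, 1.286]
ft_force: [-0.3, -0.3, -0.1]
opening: 0.144
shift [ 0.0009 -0.0005  0.0116] turn -0.002 t 12.7 p [582.8  98.2  67.6] rot [ 3.1413e+00 -2.0000e-04  1.2859e+00] F [-0.55  0.2  -0.52]
```

View pics/s6.png

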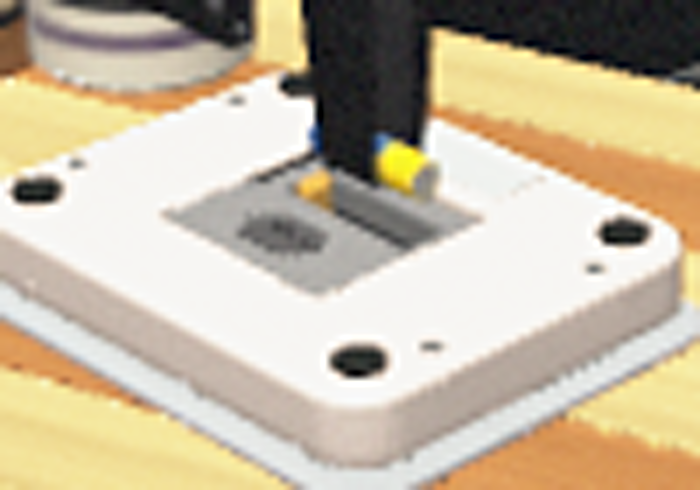

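```bash
python3 - <<'E'
from h import *
c=dict(np.load("scene6.npz"));p=[563.52,103.04,-.2828]
for uv in((427,182),(430,181)):
    w=ray(c,np.array(uv)/7+[225,170]-.4,71)[:2]-p[:2];a=p[2];print([w@[np.cos(a),np.sin(a)],w@[-np.sin(a),np.cos(a)]])
for x,y in((18,-25.15),(18,-23),(18,-27),(16,-25)):print(x,y,(proj(c,S(p,[x,y,49]))-[225,170]+.4)*7)
print("plus end",(proj(c,S(p,[[18,25.15,49],[18,25.15,56],[18,25.15,42],[11,25.15,49]]))-[225,170]+.4)*7)
c5=dict(np.load("scene5.npz"))
E
```

```text
[np.float64(20.486138355220913), np.float64(-24.30155189362425)]
[np.float64(21.621156527884814), np.float64(-24.46342940395966)]
18 -25.15 [[423.06084567 185.4433757 ]]
18 -23 [[418.33507812 183.21352388]]
18 -27 [[427.13683415 187.36662948]]
16 -25 [[418.04667185 187.35718532]]
plus end [[315.55737611 134.71790005]
 [314.87053693 115.14722546]
 [316.2398382  154.163855  ]
 [299.10012562 141.54662376]]
```

```bash
python3 - <<'E'
from h import *
o=[];P=[566.0,104.9,-.2832]
for f,p,a,(x0,y0,w,h) in(("scene5.npz",[486.4,-157.1,94.7],1.166,(355,215,40,30)),("scene6.npz",[582.8,98.15,67.65],1.286,(245,180,50,30))):
    c=dict(np.load(f));k=15;im=cv2.resize(c["image"][y0:y0+h,x0:x0+w],None,fx=k,fy=k,interpolation=cv2.INTER_CUBIC)
    px=lambda W:np.int32(np.round((proj(c,W)-[x0,y0]+.5)*k))
    d=np.array([np.cos(a),np.sin(a),0]);n=np.array([np.sin(a),-np.cos(a),0]);z=np.array([0,0,1.]);q=np.array(p)+3.3*z;th=np.linspace(0,2*np.pi,40)
    for e,col in((-25.15,(0,0,255)),(25.15,(255,0,255))):
        cv2.polylines(im,[px(q+e*d+7.3*(np.cos(th)[:,None]*n+np.sin(th)[:,None]*z))],True,col,1)
    if "6" in f:
        for X0,X1,Y,Z in((-39,35,38.5,34),(9-3,27+3,25.2,30.4)):
            cv2.polylines(im,[px(S(P,[[X0,-Y,Z],[X1,-Y,Z],[X1,Y,Z],[X0,Y,Z]]))],True,(0,160,0),1)
    o.append(im)
    # print yellow extent
H=max(i.shape[1] for i in o);o=[cv2.copyMakeBorder(i,0,0,0,H-i.shape[1],0) for i in o]
im=np.vstack(o);print(im.shape);cv2.imwrite("pics/s7.png",cv2.resize(im,None,fx=.66,fy=.66,interpolation=cv2.INTER_AREA))
E
```

```text
(900, 750, 3)
```

View pics/s7.png

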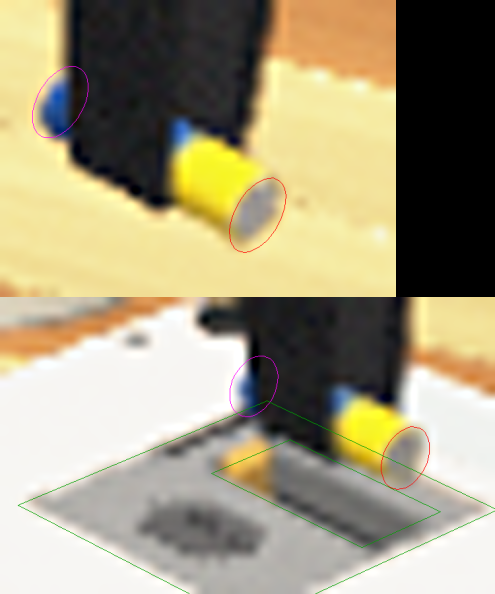

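Predicted rims match the battery's ends (minus face at about (405,455), ellipse centre (406,458)), and the channel outline fits within a few px. The battery is therefore centred in the grip, and the scale pose is about (566.0,104.9,-0.283). Next: lower and release.

```bash
sed -i 's/P0=.*/P0=np.array([566.0,104.9,-.2832])/' h.py; python3 - <<'E'
from h import *
go(sc([18,-1.7,35.2]),1.2876)
E
```

```text
shift [0.0001 0.     0.0104] turn -0.002 t 12.7 p [582.8  98.2  67.6] rot [ 3.1413e+00 -2.0000e-04  1.2859e+00] F [-0.55  0.2  -0.52]
```

```bash
python3 -m pendant '[[[0,0,0,0.003,-0.002],[0,0,0,0.006,-0.002],[0,0,0,0.009,-0.002],[0,0,0,0.0102,-0.002],[0,0,0,0.0102,-0.002],[0,0,0,0.0102,-0.002],[0,0,0,0.0102,-0.002],[0,0,0,0.0102,-0.002]]]' && python3 -m pendant '[[[0.2,0,0,0,0],[0.25,0,0,0,0],[0.3,0,0,0,0],[0.35,0,0,0,0],[0.4,0,0,-0.01,0],[0.4,0,0,-0.03,0],[0.4,0,0.03,-0.05,0],[0.4,0,0.06,-0.05,0]]]'; python3 - <<'E'
from h import *
from cell import env
c=env.read_camera("scene");np.savez("scene8.npz",**c);t=env.read_camera("top");go(sc([18,-15,34]),1.2876)
r=lambda im,x,y,w,h,k:cv2.resize(im[y:y+h,x:x+w],None,fx=k,fy=k,interpolation=cv2.INTER_CUBIC)
cv2.imwrite("pics/s8.png",r(c["image"],240,178,60,42,10))
E
```

```text
t: 13.5
eef_pos: [582.7, 98.1, 57.3]
tcp_rot: [3.141, -0.0, 1.288]
ft_force: [0.4, 1.1, 0.2]
opening: 0.144
t: 14.3
eef_pos: [642.1, 81.5, 111.2]
tcp_rot: [3.137, -0.002, 1.289]
ft_force: [0.3, 0.0, 0.2]
opening: 0.401
shift [-0.0131 -0.0631  0.0527] turn -0.001 t 14.4 p [643.3  80.4 108.7] rot [ 3.1378e+00 -1.1000e-03  1.2868e+00] F [-1.13 -0.03 -0.82]
```

View pics/s8.png

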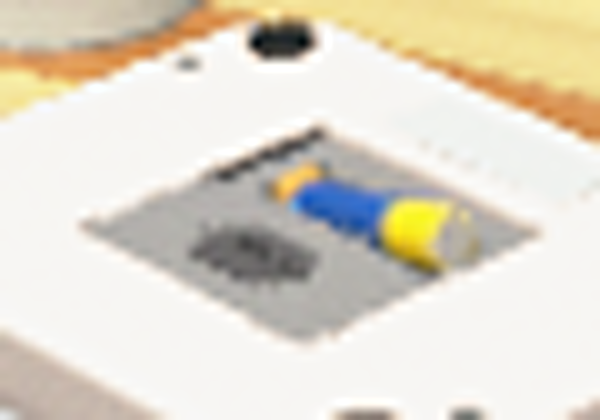

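The battery lies in the bay with its plus end down beside the brass (295,185) and its minus end raised on the leaf (460,235). Next I'll close the fingers and press the minus end down.

```bash
python3 -m pendant '[[[0,0,-0.005,0,0],[0,-0.005,-0.025,0,0],[0,-0.015,-0.045,0,0],[0,-0.015,-0.063,0.01,0],[0,-0.015,-0.063,0.03,0],[0,-0.015,-0.063,0.037,0],[0,-0.015,-0.063,0.037,0],[0,-0.015,-0.063,0.037,0]]]'; python3 - <<'E'
from h import *
go(sc([18,-17,30.4]),1.2876)
E
```

```text
t: 15.2
eef_pos: [575.7, 84.7, 70.6]
tcp_rot: [3.142, -0.0, 1.288]
ft_force: [0.9, -0.5, -0.4]
opening: 0.003
shift [-0.0003  0.0031  0.0182] turn 0.0 t 15.2 p [575.7  84.7  70.6] rot [ 3.1415e+00 -1.0000e-04  1.2879e+00] F [ 0.85 -0.46 -0.43]
```

```bash
python3 -m pendant '[[[0,0,0.003,0.004,0],[0,0,0.003,0.008,0],[0,0,0.003,0.0105,0],[0,0,0.003,0.0115,0],[0,0,0.003,0.0125,0],[0,0,0.003,0.013,0],[0,0,0.003,0.0135,0],[0,0,0.003,0.014,0]]]' && python3 -m pendant '[[[0,0,0,0.0003,0],[0,0,0,0.0006,0],[0,0,0,0.0009,0],[0,0,0,0.0012,0],[0,0,0,0.0015,0],[0,0,0,0.0018,0],[0,0,0,0.0021,0],[0,0,0,0.0021,0]]]'
```

```text
t: 16.0
eef_pos: [578.5, 83.8, 56.2]
tcp_rot: [3.141, -0.0, 1.288]
ft_force: [-0.8, 0.6, -1.0]
opening: 0.007
t: 16.8
eef_pos: [578.5, 83.7, 54.1]
tcp_rot: [-3.142, -0.0, 1.288]
ft_force: [-0.1, 0.1, -1.2]
opening: 0.004
```

```bash
python3 -m pendant '[[[0,0,0,0.0003,0],[0,0,0,0.0006,0],[0,0,0,0.0009,0],[0,0,0,0.0011,0],[0,0,0,0.0013,0],[0,0,0,0.0015,0],[0,0,0,0.0017,0],[0,0,0,0.0017,0]]]'
```

```text
t: 17.6
eef_pos: [578.6, 83.7, 52.6]
tcp_rot: [3.141, -0.0, 1.288]
ft_force: [-0.7, -1.0, 2.7]
opening: 0.004
```

```bash
python3 -m pendant '[[[0,0,0,0.0001,0],[0,0,0,0.0002,0],[0,0,0,0.0003,0],[0,0,0,0.0004,0],[0,0,0,0.0005,0],[0,0,0,0.0005,0],[0,0,0,0.0005,0],[0,0,0,0.0005,0]]]'
```

```text
t: 18.4
eef_pos: [578.8, 83.6, 52.5]
tcp_rot: [3.141, -0.0, 1.288]
ft_force: [-1.9, -2.1, 7.7]
opening: 0.008
```

```bash
python3 -m pendant '[[[0,0,0,-0.005,0],[0,0,0,-0.03,0],[0,0,0.02,-0.04,0],[0,0,0.06,-0.04,0],[0,0,0.07,-0.04,0],[0,0,0.07,-0.04,0],[0,0,0.07,-0.04,0],[0,0,0.07,-0.04,0]]]'; python3 - <<'E'
from h import *
from cell import env
c=env.read_camera("scene");np.savez("scene9.npz",**c);t=env.read_camera("top");np.savez("top9.npz",**t);go(sc([18,10,30.4]),1.2876)
r=lambda im,x,y,w,h,k:cv2.resize(im[y:y+h,x:x+w],None,fx=k,fy=k,interpolation=cv2.INTER_CUBIC)
cv2.imwrite("pics/s9.png",np.vstack([r(c["image"],240,178,60,42,10),r(t["image"],262,195,60,18,10)]))
E
```

```text
t: 19.2
eef_pos: [644.5, 64.6, 91.7]
tcp_rot: [-3.14, 0.0, 1.288]
ft_force: [-0.1, 0.1, -0.3]
opening: 0.002
shift [ 0.0267 -0.0691  0.0396] turn 0.001 t 19.3 p [645.   64.5  92. ] rot [-3.1411  0.      1.2882] F [-0.05  0.51  0.22]
```

View pics/s9.png

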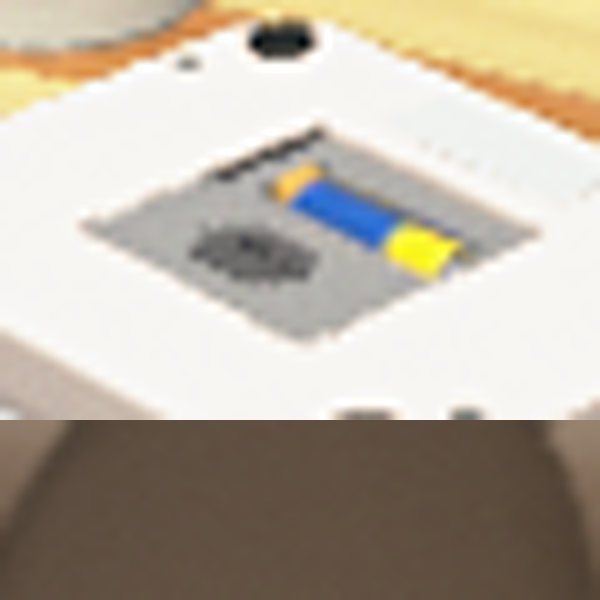

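The minus end is down and the battery now lies flush (from (300,190) to (440,260)). I'll make a check press on the plus half.

```bash
python3 -m pendant '[[[0,0.01,-0.03,0,0],[0,0.025,-0.06,0,0],[0,0.025,-0.069,0.01,0],[0,0.025,-0.069,0.025,0],[0,0.025,-0.069,0.032,0],[0,0.025,-0.069,0.034,0],[0,0.025,-0.069,0.036,0],[0,0.025,-0.069,0.037,0]]]' && python3 -m pendant '[[[0,0,0,0.0005,0],[0,0,0,0.001,0],[0,0,0,0.0014,0],[0,0,0,0.0018,0],[0,0,0,0.002,0],[0,0,0,0.0022,0],[0,0,0,0.0024,0],[0,0,0,0.0024,0]]]'
```

```text
t: 20.1
eef_pos: [586.7, 107.3, 55.1]
tcp_rot: [3.141, -0.0, 1.288]
ft_force: [0.0, -0.2, -0.1]
opening: -0.0
t: 20.9
eef_pos: [586.5, 107.5, 52.7]
tcp_rot: [3.141, -0.0, 1.288]
ft_force: [-0.4, 0.4, 1.9]
opening: 0.004
```

```bash
python3 -c "
from h import *
go(sc([-19,0,35.5]),1.2876)"; python3 -m pendant '[[[0,0,0,-0.004,0],[0,0,0,-0.015,0],[0,-0.005,-0.02,-0.02,0],[0,-0.008,-0.037,-0.02,0],[0,-0.008,-0.037,-0.015,0],[0,-0.008,-0.037,-0.01,0],[0,-0.008,-0.037,-0.008,0],[0,-0.008,-0.037,-0.007,0]]]';  python3 -c "
from h import *
go(sc([-19,0,34.]),1.2876)"
```

```text
shift [-0.0082 -0.0379 -0.0048] turn 0.0 t 20.9 p [586.5 107.5  52.7] rot [ 3.1414e+00 -1.0000e-04  1.2878e+00] F [-0.44  0.44  1.86]
t: 21.7
eef_pos: [549.2, 110.0, 59.0]
tcp_rot: [-3.141, 0.0, 1.288]
ft_force: [0.5, -0.5, -0.3]
opening: 0.005
shift [-0.0002 -0.0014  0.003 ] turn 0.0 t 21.7 p [549.2 110.   59. ] rot [-3.1413  0.      1.2876] F [ 0.45 -0.48 -0.33]
```

```bash
python3 -m pendant '[[[0,0,0,0.001,0],[0,0,0,0.0018,0],[0,0,0,0.0023,0],[0,0,0,0.0026,0],[0,0,0,0.0029,0],[0,0,0,0.0031,0],[0,0,0,0.0033,0],[0,0,0,0.0033,0]]]'
```

```text
t: 22.5
eef_pos: [548.7, 110.1, 56.3]
tcp_rot: [3.141, -0.0, 1.288]
ft_force: [-0.5, -0.7, 1.1]
opening: 0.003
```

```bash
python3 -m pendant '[[[0,0,0,0.0002,0],[0,0,0,0.0004,0],[0,0,0,0.0006,0],[0,0,0,0.0006,0],[0,0,0,0.0006,0],[0,0,0,0.0006,0],[0,0,0,0.0006,0],[0,0,0,0.0006,0]]]'
```

```text
t: 23.3
eef_pos: [548.8, 110.1, 56.1]
tcp_rot: [3.141, -0.0, 1.288]
ft_force: [-1.1, -0.4, 7.3]
opening: 0.005
```

```bash
python3 -m pendant '[[[0,0,0,0.0002,0],[0,0,0.001,0.0003,0],[0,0,0.002,0.0003,0],[0,0,0.003,0.0003,0],[0,0,0.004,0.0003,0],[0,0,0.005,0.0003,0],[0,0,0.006,0.0003,0],[0,0,0.007,0.0003,0]]]'
```

```text
t: 24.1
eef_pos: [555.0, 108.3, 55.9]
tcp_rot: [-3.141, -0.0, 1.288]
ft_force: [-3.6, 0.3, 10.7]
opening: 0.007
```

```bash
python3 -m pendant '[[[0,0,0.001,0.0001,0],[0,0,0.0025,0.0001,0],[0,0,0.004,0.0001,0],[0,0,0.0055,0.0001,0],[0,0,0.007,0.0001,0],[0,0,0.0085,0.0001,0],[0,0,0.01,0.0001,0],[0,0,0.011,0.0001,0]]]';python3 -m pendant '[[[0,0,0.0015,0,0],[0,0,0.003,0,0],[0,0,0.0045,0,0],[0,0,0.006,0,0],[0,0,0.0075,0,0],[0,0,0.009,0,0],[0,0,0.0105,0,0],[0,0,0.011,0,0]]]'; python3 -c "
from h import *
from cell import env
go(sc([15,0,34.]),1.2876)
c=env.read_camera('scene');np.savez('scene10.npz',**c)"
```

```text
t: 24.9
eef_pos: [565.7, 105.2, 55.9]
tcp_rot: [-3.141, -0.0, 1.288]
ft_force: [-4.6, 0.6, 11.5]
opening: 0.008
t: 25.7
eef_pos: [576.2, 102.1, 55.9]
tcp_rot: [-3.141, -0.0, 1.288]
ft_force: [-3.9, 0.9, 10.3]
opening: 0.009
shift [-0.0002  0.0044 -0.0001] turn 0.0 t 25.7 p [576.2 102.1  55.9] rot [-3.1412e+00 -1.0000e-04  1.2878e+00] F [-3.87  0.89 10.29]
```

Still dragging steadily. Now to the stop.

```bash
python3 -m pendant '[[[0,0,0.001,0,0],[0,0,0.002,0,0],[0,0,0.003,0,0],[0,0,0.004,0,0],[0,0,0.005,0,0],[0,0,0.006,0,0],[0,0,0.007,0,0],[0,0,0.008,0,0]]]'; python3 -c "
from h import *
go(sc([15,0,34.]),1.2876)"
```

```text
t: 26.55
eef_pos: [582.1, 100.4, 55.8]
tcp_rot: [-3.137, 0.001, 1.288]
ft_force: [-11.1, 4.8, 15.8]
opening: 0.006
shift [-0.0002 -0.0017 -0.0002] turn 0.0 t 26.55 p [582.1 100.4  55.8] rot [-3.1371e+00  6.0000e-04  1.2878e+00] F [-11.15   4.79  15.79]
```

The cover is at its stop: the horizontal force rose to 12 N. Backing off and lifting.

```bash
python3 -m pendant '[[[0,0,-0.002,-0.001,0],[0,0,-0.002,-0.004,0],[0,0,-0.002,-0.02,0],[0,0,-0.002,-0.05,0],[0,0.02,0.02,-0.08,0],[0,0.05,0.05,-0.08,0],[0,0.09,0.07,-0.08,0],[0,0.12,0.08,-0.08,0]]]'; python3 - <<'E'
from h import *
from cell import env
c=env.read_camera("scene");np.savez("scene11.npz",**c);t=env.read_camera("top");np.savez("top11.npz",**t)
L=np.array([[56,76,35.5],[56,-76,35.5],[-56,76,35.5],[-56,-76,35.5]],float)
u=np.array([blob(c["image"],q,4,150) for q in proj(c,S(P0,L))])
r=least_squares(lambda p:(proj(c,S(p,L))-u).ravel(),P0);print(r.x,np.abs(r.fun).max())
# cover shift by matching the rectified start picture
def rect(f,p):
    c=dict(np.load(f));xx,yy=np.meshgrid(np.arange(-45,45,.5),np.arange(-22,22,.5),indexing="ij")
    uv=proj(c,S(p,np.c_[xx.ravel(),yy.ravel(),34+0*xx.ravel()])).astype(np.float32).reshape(*xx.shape,2)
    return cv2.remap(c["image"].astype(np.float32).mean(2),uv[...,0],uv[...,1],cv2.INTER_CUBIC)
a=rect("scene3.npz",[563.5,103.0,-.283]);b=rect("scene11.npz",[563.5,103.0,-.283])
tm=a[28:88,14:-14];m=cv2.matchTemplate(b,tm,cv2.TM_CCOEFF_NORMED);_,v,_,l=cv2.minMaxLoc(m);print("moved back",(l[1]-28)/2,v)
cv2.imwrite("pics/s11.png",cv2.resize(c["image"][172:240,220:325],None,fx=7,fy=7,interpolation=cv2.INTER_CUBIC))
print(env.state()["ft_force"])
E
```

```text
t: 27.35
eef_pos: [696.5, 193.8, 135.4]
tcp_rot: [3.14, -0.001, 1.287]
ft_force: [-0.6, -0.9, -0.1]
opening: 0.0
[ 5.65864000e+02  1.04540079e+02 -2.82172873e-01] 0.1526144879808271
moved back 34.0 0.9416523575782776
[-0.77514678 -0.77338143  0.02305936]
```

The cover moved back a full 34.0 mm and the scale has not shifted. I'll let the arm settle, then hand in.

```bash
python3 -m pendant '[[[0,0,0,-0.01,0],[0,0,0,-0.02,0],[0,0,0,-0.02,0],[0,0,0,-0.02,0],[0,0,0,-0.02,0],[0,0,0,-0.02,0],[0,0,0,-0.02,0],[0,0,0,-0.02,0]]]'; python3 -c "
from cell import env
print(env.job_done())"
```

```text
t: 28.25
eef_pos: [694.5, 192.6, 155.0]
tcp_rot: [-3.141, 0.0, 1.288]
ft_force: [-1.1, 0.5, 0.0]
opening: 0.0
the job is handed in; nothing more can be done
None
```

I slid the cover open, seated the battery with its plus end at the brass contact, slid the cover shut again, and handed the job in at about 28 s. The hand-in reports no verdict.

**Last checks:**
- **Cover:** image matching shows it moved back 34.0 mm, which is its full travel, and the horizontal force rose sharply at the stop.
- **Battery:** the picture taken after pressing showed it lying flush in the bay, with the blue end at the brass. Presses on both halves met resistance at the level of the channel floor.
- **Scale:** it has not visibly shifted; its pose agrees with the earlier estimate to within about 0.5 mm.
- **Robot:** the arm is clear of everything, with the force reading at about zero.

**What went less well:**
- **Press over the limit:** when the cover hit its shut stop, the fingertip was pressing 15.8 N down and about 12 N sideways. That is above your 15 N guideline and, taken together, about 20 N, right at the failure limit. I backed off at once, but that was the end-of-move reading, so a brief higher peak is possible.
- **Cover opening:** image matching of the opening stroke gave 31.0 mm of movement from a start I estimated at 3–3.5 mm ajar. The 34.0 mm return supports that it was fully open.
- **Final picture:** I could not view it because the picture limit was reached, so the closing checks are numerical only. I did not re-measure the jar, lemon, mug and spoon.

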